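# Load the bread warmer

## Task

Keep the piece of baguette warm: turn the lever of the bread warmer a quarter turn so that its swivel shutter is fully open, lay the piece of bread from the wooden board flat on the floor of the warmer's pocket, right way up, and turn the lever back so that the shutter is fully closed over it. Leave the sugar pot, the jam jar and the butter dish standing where they are.

Things in the scene. Friction and masses are not known exactly. Their poses are not given: they have to be found in the camera images.
- warmer: Fixed dark steel bread warmer, top 100 mm above the table. Origin on the table below the shutter's vertical pivot. In its own axes the box spans x -25 to 165 mm (x points roughly away from the robot), y -135 to 165 mm. Its top is solid but for one pocket, x 15 to 145, y -119 to -15 mm. The shutter sheet slides 2 mm above the top.
- pocket (a point): Centre of the pocket's flat floor, 36 mm above the table and 64 mm below the box's top; axes as the warmer's: 130 mm long along x, 104 mm wide along y.
- pivot (a point): Point on the shutter's vertical pivot axis at the lever's mid-height, 141 mm above the table; axes as the warmer's.
- lever_grip (a point): Point on the lever's centre line at mid-height, 95 mm from the pivot axis, 141 mm above the table. The lever: a straight level wooden bar 16 mm wide, 22 mm high, from the pivot boss (34 mm across, top 154 mm above the table) to 129 mm from the pivot; its underside is 30 mm above the warmer's top. Site y axis: along the lever, away from the pivot; z up.
- shutter (a joint): Angle (rad) of lever and shutter, one rigid piece: 0 = closed stop, 1.571 = open stop; grows anticlockwise seen from above; stays where left. Closed: lever along the warmer's +y, the 146 by 120 mm metal sheet, 4 mm thick, covers the pocket. Open: lever along the warmer's -x (towards the robot), sheet over the solid part of the top, pocket wholly free.
- bread: Piece of baguette with sesame, stiff crust, 110 mm long (its x), 52 mm wide (its y), 46 mm high (its z, up at the start), rounded edges, about 120 g; it lies on the board. Origin at the centre of its underside.
- bread_middle (a point): Middle of the piece of bread, 23 mm above its underside.
- board: Fixed wooden bread board, 190 by 130 mm and 12 mm thick, lying on the table; origin at the centre of its underside.
- sugar_pot: White round sugar pot with tongs standing in it, 96 mm across, 90 mm high (148 mm with the tongs), small handle 66 mm out along its x. Origin at the centre of its underside. Bystander.
- jam_jar: Closed jam jar, 68 mm across, 85 mm high. Origin at the centre of its underside. Bystander.
- butter_dish: Flat round white dish with a block of butter, 124 mm across, 36 mm high. Origin at the centre of its underside. Bystander.
There are look-alikes about, which are no part of the job. What is shaped like the bread but black or turquoise is not meant.

How it is judged:
On the way, in this order (a step that is already met when the one before it is completed fails the run):
1. the shutter is fully open (joint above 1.45 rad) (value of joint shutter above 1.45 rad), for 0.2 s.
2. the bread lies flat in the pocket, let go and at rest (x of bread_middle in the frame of pocket between -0.065 and 0.065 m and y of bread_middle in the frame of pocket between -0.052 and 0.052 m and z of bread_middle in the frame of pocket below 0.034 m and angle between bread's own z axis and vertical below 0.25 rad and linear speed of bread below 0.03 m/s and contact force between the fingers and bread below 0.2 N), for 0.2 s.
At the end, for the whole second after the job is handed in: The bread lies in the pocket, right way up and level within 0.25 rad, its middle less than 34 mm above the pocket's floor and within the pocket's outline, at rest and released; the shutter is closed to within 0.08 rad of its stop (all of step 2 and value of joint shutter below 0.08 rad); the robot touches nothing.
It fails at once if the sugar pot is pushed more than 30 mm or tipped over (distance of sugar_pot from where it was at the start of the episode above 0.03 m or angle between sugar_pot's own z axis and vertical above 0.5 rad).
It fails at once if the jam jar is pushed more than 30 mm or tipped over (distance of jam_jar from where it was at the start of the episode above 0.03 m or angle between jam_jar's own z axis and vertical above 0.5 rad).
It fails at once if the butter dish is pushed more than 30 mm or tipped over (distance of butter_dish from where it was at the start of the episode above 0.03 m or angle between butter_dish's own z axis and vertical above 0.5 rad).
It also fails if it takes over 67 s, if anything falls off the work surface, if the arm or the gripper's body presses on something with over 40 N, if the wrist force passes 120 N, or if a joint passes its speed limit or range.

## Robot

A 7-joint arm with a two-finger parallel gripper is mounted at the origin on the work surface. World frame = base frame: x ahead of the robot, y to its left, z up, the work surface at z = 0. Lengths are in m, angles in rad, forces in N, time in s.
With the tool pointing down it reaches from about 0.425 to 0.975 m from the base axis. Payload 16.7 kg.
Tool frame: the origin (TCP) lies midway between the tips of the shut fingers; the grasp point (between the pads) lies ctrl.grip_depth behind it (ctrl.grip_depth is the distance from the TCP to the grasp point, in m); z points along the fingers, y is the line along which they close (so a half turn about z gives the same grasp; the last joint's range is limited). The gripper opens to 85 mm and grips with 20 to 120 N. Pads are 22 mm wide; open, the fingers measure 114 mm over their backs; the gripper's body (76 mm by 85 mm) begins 54 mm behind the grasp point. The pads swing forward as they close: fully open they stand 13 mm farther back than shut.
Start: joints at [-1.482, 0.426, 0.074, 1.606, -0.034, 1.111, -0.067], TCP at [0.159, 0.656, 0.206] pointing down, gripper open.
Joint ranges: [-2.85, 2.85], [-0.5, 2.14], [-1.23, 1.37], [0.21, 2.46], [-1.02, 4.16], [0.16, 2.05], [-2.73, 2.73]. Speed limits (rad/s): [1.89, 1.89, 2.39, 2.39, 3.01, 3.01, 3.01].

## Interface

Orientations are given as a unit quaternion [w, x, y, z].
In Python, from rig import status, optics, ctrl gives the robot as it stands. The module is installed in compiled form; this text tells all that it offers.
- The arm moves only by the tool arm_command, never from a script. Its argument "motion" is a list of rows, each an object with "offset": the shift along the tool's x, y, z in m, a list of three; "twist": the turn about the tool's z in rad; "claw": the closure, from -1 (fully open) to 1 (shut). A call has exactly 8 rows; each row is the pose to reach, as a shift and turn from the pose commanded when the call began, along the tool's axes at that moment; what a row does not reach only later rows make up. A row lasts 1/8 s, in which the tool goes at most 62.5 mm and 10.7 degrees, less where a joint would pass 70% of its speed; a pose out of reach is approached as far as the arm can. A call with a gripper value outside its range is refused whole. The fingers move at their own pace and stop on an object; the grip force is fixed at half the most. Time passes only in rows, so rows that repeat a pose let the fingers close, or fill a call up. It gives the time, the measured TCP pose, the force and the opening at its end, in the units of the state.
- status.get_obs(): the state, without advancing time (a new reading comes with each control period).
- optics.get_image(name): name is "side" or "top"; returns a dict with "color" (420x560x3 uint8, red, green, blue), "fovy" (degrees; the focal length in pixels is half the picture's height over the tangent of half this angle, whatever the lens; pixels are square), "cx", "cy" (the principal point, pixels), "dist" ([k1, k2, p1, p2, k3] as OpenCV has them; the pictures are not rectified), "R" (3x3) and "t" (3): a world point X has camera coordinates R X + t. Camera axes: x right, y down, z forward; pixel columns grow to the right and rows downward; lengths in m; the calibration is good to about 2 mm. A picture is of the moment at which its call begins. There is no depth.
- ctrl.hand_in(): hands the job in, once; it reports no verdict.
The state is a dict: "time_s": time; "joint_pos": joint angles; "dq": joint speeds; "joint_efforts": joint torques, N m; "eef_pos": TCP position; "eef_rot": TCP orientation; "ft_force": force on the tool from outside, world axes, zero at the start; "wrist_torque": the same for the moment, N m; "opening": opening from 0.0 (shut) to 1.0 (fully open).
Only numpy, scipy, OpenCV 4.12 (cv2) and the standard library are available. Lean on these libraries where they do the work, as an engineer would, in place of code of your own. Each camera call takes 0.05 s, during which the arm holds its last target. There are 200 camera calls.

## Working session

There is one attempt and no reset: what is moved stays moved. The work goes in short steps, Python scripts to look and compute and a tool call to move; the robot and the scene stay as the last step left them, time stands still between calls to the robot, and variables do not carry over. Pictures are saved under pics/ and viewed, on a budget of 10 in all, crops included, one or two more only if the job needs it, and the job is handed in when it is done.

Besides the shell and the picture viewer there is one more tool, called after "Request:" as a command line: name --argument value ..., lists and objects as JSON in quotes. arm_command: Moves the arm, as the interface text tells. Its arguments: {"type":"object","properties":{"motion":{"type":"array"}},"required":["motion"]}

```bash
mkdir -p pics; cat > h.py <<'E'
import numpy as np, cv2
from rig import status, optics, ctrl
def cam(n):
    im=optics.get_image(n); f=210/np.tan(np.radians(im["fovy"])/2)
    im["K"]=np.array([[f,0,im["cx"]],[0,f,im["cy"]],[0,0,1]]); im["R"]=np.array(im["R"]); im["t"]=np.array(im["t"]); im["dist"]=np.array(im["dist"],float)
    return im
def ray(im,uv):
    p=cv2.undistortPoints(np.array(uv,float).reshape(-1,1,2),im["K"],im["dist"]).reshape(-1,2)
    d=np.c_[p,np.ones(len(p))]@im["R"]; return -im["R"].T@im["t"],d
def onz(im,uv,z):
    o,d=ray(im,uv); return o+d*((z-o[2])/d[:,2])[:,None]
def proj(im,X):
    return cv2.projectPoints(np.array(X,float).reshape(-1,1,3),cv2.Rodrigues(im["R"])[0],im["t"],im["K"],im["dist"])[0].reshape(-1,2)
def save(im,n): cv2.imwrite(f"pics/{n}.png",cv2.cvtColor(im["color"],cv2.COLOR_RGB2BGR))
E
python3 - <<'E'
from h import *
for n in("top","side"):
    im=cam(n); save(im,n+"0"); print(n,(-im["R"].T@im["t"]).round(3),im["R"].round(2).tolist(),im["fovy"])
s=status.get_obs(); print(s); print(ctrl.grip_depth)
E
```

```text
top [ 0.316 -0.023  1.396] [[0.0, -1.0, -0.01], [-0.99, -0.0, -0.14], [0.14, 0.01, -0.99]] 54.6363035880721
side [ 0.492 -0.837  1.026] [[1.0, -0.02, 0.0], [-0.01, -0.76, -0.65], [0.01, 0.65, -0.76]] 55.747320765396154
{'time_s': 0.1, 'joint_pos': array([-1.48247297,  0.42667907,  0.07388373,  1.60652867, -0.0341    ,
        1.11083221, -0.06705308]), 'dq': array([ 5.55536352e-04, -2.01305333e-04,  2.37135137e-03, -3.44396082e-05,
        7.30986989e-04,  4.89618772e-04,  6.39450263e-04]), 'joint_efforts': array([ 7.91399129e-03, -9.51538181e+01,  3.77113983e+00, -4.64400494e+01,
        1.95814774e-02,  6.64758394e-03, -3.81234338e-05]), 'eef_pos': array([0.15897378, 0.65559935, 0.20538149]), 'eef_rot': array([-2.23055494e-05,  1.18637704e-01,  9.92937432e-01, -5.93121836e-04]), 'ft_force': array([1.00710806, 0.14682471, 0.13664619]), 'wrist_torque': array([ 0.01272591, -0.01282882,  0.00222614]), 'opening': 0.9999056153262942}
0.0187
```

View pics/top0.png

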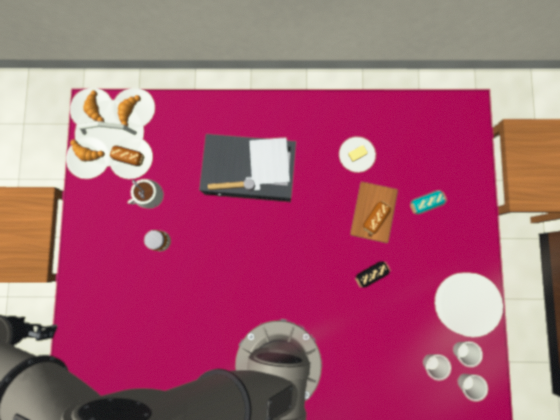

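View pics/side0.png

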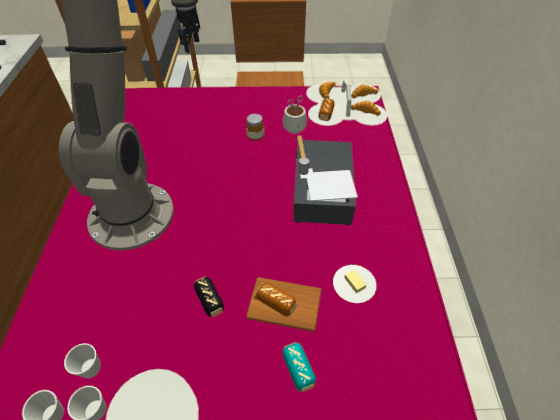

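Candidates in the top view are the brown loaf on the board (377,217), the black one (373,274), the turquoise one (428,202) and the brown pastry on the plates (127,156). The loaf on the board fits, being brown with sesame and lying on the wooden board. I'll check it in an enlarged crop together with the warmer.

```bash
python3 - <<'E'
import cv2,numpy as np
t=cv2.imread("pics/top0.png");s=cv2.imread("pics/side0.png")
c=lambda i,x,y,w,h:cv2.resize(i[y:y+h,x:x+w],(400,300),interpolation=cv2.INTER_CUBIC)
cv2.imwrite("pics/m1.png",np.vstack([np.hstack([c(t,330,175,100,75),c(t,195,125,112,84)]),np.hstack([c(s,240,260,100,75),c(s,270,130,128,96)])]))
E
```

```text
(no output)
```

View pics/m1.png

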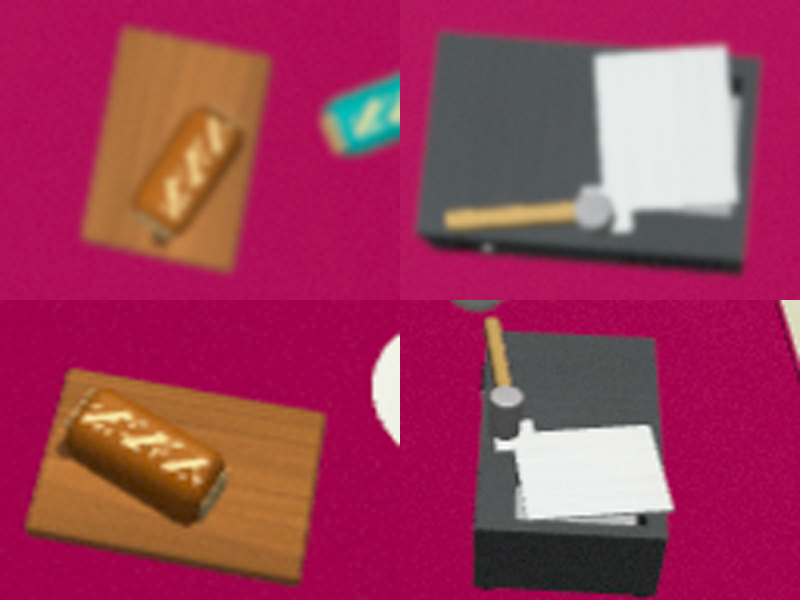

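The crop confirms it: the bread on the board is brown crust with sesame, top-crop centre about (188,170), so pixel (377,217.5). The lever points left (+y) and the boss is at pixel (249,183). The shutter covers the pocket and is slightly ajar.

```bash
python3 - <<'E'
from h import *
t=cam("top");s=cam("side")
T=lambda p:np.array(p)*.28+[195,125]
W=onz(t,T([(40,35),(360,58),(20,235),(343,258)]),.1)
print("warmer top corners BL,BR,FL,FR\n",W.round(3)); 
n=np.linalg.norm; print("sizes",n(W[0]-W[1]),n(W[2]-W[3]),n(W[0]-W[2]),n(W[1]-W[3]))
S=lambda p:np.array(p)*.32+[270,130]   # side warmer crop 128->400
Ws=onz(s,S([(90,33),(256,38),(75,228),(268,238)]),.1); print("side: FL,BL,FR,BR",Ws.round(3))
b=onz(t,T([(193,207)]),.154)[0];tip=onz(t,T([(45,218)]),.152)[0]
bs=onz(s,S([(107,98)]),.154)[0];ts=onz(s,S([(93,20)]),.152)[0]
print("boss",b,bs,"tip",tip,ts,n(b-tip)); d=tip-b; print("lever az",np.arctan2(d[1],d[0]))
c=(W[0]+W[1])/2-(W[2]+W[3])/2; c2=(W[0]+W[2]-W[1]-W[3])/2
print("warmer x az",np.arctan2(c[1],c[0]),"y az",np.arctan2(c2[1],c2[0]))
C=W.mean(0); print("centre",C)
for im,nm,roi in((t,"top",(345,180,55,65)),(s,"side",(245,275,80,55))):
    x,y,w,h=roi; c=cv2.cvtColor(im["color"],cv2.COLOR_RGB2LAB)[y:y+h,x:x+w].astype(int)
    hsv=cv2.cvtColor(im["color"],cv2.COLOR_RGB2HSV)[y:y+h,x:x+w]
    print(nm)
    cv2.imwrite(f"pics/hsv_{nm}.png",cv2.resize(np.hstack([hsv[...,i] for i in range(3)]),None,fx=4,fy=4))
Tb=lambda p:np.array(p)*.25+[330,175]; Sb=lambda p:np.array(p)*.25+[240,260]
B=onz(t,Tb([(205,105),(243,130),(180,235),(133,210)]),.035); print(B.round(3),B.mean(0))
Bo=onz(t,Tb([(122,27),(271,55),(233,272),(82,242)]),.012); print("board",Bo.round(3),n(Bo[0]-Bo[1]),n(Bo[1]-Bo[2]))
# top end-mid to end-mid axis
a=(B[0]+B[1])/2-(B[2]+B[3])/2; print("axis",a,n(a),np.arctan2(a[1],a[0]))
# triangulate sesame end points: centre of bread
o,d=ray(t,Tb([(188,170)]));o2,d2=ray(s,Sb([(146,452)-np.array([0,300])+[0,0]]))
A=np.c_[d[0],-d2[0]];k=np.linalg.lstsq(A,o2-o,rcond=None)[0];print("tri",o+k[0]*d[0],o2+k[1]*d2[0])
E
```

```text
warmer top corners BL,BR,FL,FR
 [[ 0.748  0.24   0.1  ]
 [ 0.726 -0.056  0.1  ]
 [ 0.56   0.253  0.1  ]
 [ 0.539 -0.04   0.1  ]]
sizes 0.2969013434502377 0.294071631722642 0.18859600836458124 0.1877704692396847
side: FL,BL,FR,BR [[ 0.569  0.249  0.1  ]
 [ 0.757  0.238  0.1  ]
 [ 0.542 -0.043  0.1  ]
 [ 0.73  -0.058  0.1  ]]
boss [0.57473164 0.0912491  0.154     ] [0.57730228 0.08494984 0.154     ] tip [0.56500026 0.22056526 0.152     ] [0.5686794  0.20984223 0.152     ] 0.12969722529882724
lever az 1.6459073828011006
warmer x az -0.07480630438662096 y az 1.5002032005475658
centre [0.64330526 0.09928087 0.1       ]
top
side
[[ 0.538 -0.346  0.035]
 [ 0.516 -0.378  0.035]
 [ 0.427 -0.322  0.035]
 [ 0.448 -0.284  0.035]] [ 0.48239905 -0.33261385  0.035     ]
board [[ 0.61  -0.282  0.012]
 [ 0.585 -0.41   0.012]
 [ 0.398 -0.371  0.012]
 [ 0.423 -0.244  0.012]] 0.1301695459744342 0.19121840285473324
axis [ 0.08918749 -0.05912858  0.        ] 0.10700746663719304 -0.5854385936780222
tri [ 0.48198928 -0.33024963  0.03666357] [ 0.48522688 -0.32968298  0.03693161]
```

```bash
cat >> h.py <<'E'
from scipy.spatial.transform import Rotation as Ro
P=np.array([.576,.088]); TH=-.073
def plan(rows):
    """rows: (x,y,z,az of tool y) world -> offsets/twists from present pose"""
    s=status.get_obs(); w,x,y,z=s["eef_rot"]; R=Ro.from_quat([x,y,z,w]).as_matrix(); a0=np.arctan2(R[1,1],R[0,1])
    print("t",round(s["time_s"],2),"pos",s["eef_pos"].round(4),"azy",round(a0,3),"F",s["ft_force"].round(1),"open",round(s["opening"],3),"tilt",R[:,2].round(3),"j",s["joint_pos"].round(2))
    for r in rows:
        o=R.T@(np.array(r[:3])-s["eef_pos"]); tw=-(r[3]-a0); print(o.round(3).tolist(),round(tw,3))
def arc(q,r,z):  # lever joint angle -> pose
    a=q+np.pi/2+TH; return (P[0]+r*np.cos(a),P[1]+r*np.sin(a),z,a-np.pi/2)
E
python3 -c "
from h import *
plan([arc(.148,.095,.23),arc(.148,.095,.122)])"
```

```text
t 0.2 pos [0.159  0.6557 0.2056] azy 1.333 F [ 0.2 -0.1 -0.1] open 1.002 tilt [-0.    -0.001 -1.   ] j [-1.48  0.43  0.07  1.61 -0.03  1.11 -0.07]
[-0.51, -0.363, -0.024] 1.258
[-0.51, -0.363, 0.084] 1.258
```

Request:
arm_command --motion '[{"offset": [-0.06,-0.04,-0.024],"twist": 0.16,"claw": 0.2},{"offset": [-0.12,-0.09,-0.024],"twist": 0.32,"claw": 0.2},{"offset": [-0.18,-0.13,-0.024],"twist": 0.48,"claw": 0.2},{"offset": [-0.24,-0.17,-0.024],"twist": 0.64,"claw": 0.2},{"offset": [-0.3,-0.21,-0.024],"twist": 0.8,"claw": 0.2},{"offset": [-0.36,-0.26,-0.024],"twist": 0.96,"claw": 0.2},{"offset": [-0.42,-0.3,-0.024],"twist": 1.12,"claw": 0.2},{"offset": [-0.47,-0.34,-0.024],"twist": 1.258,"claw": 0.2}]'

```text
time_s: 1.2
eef_pos: [0.4835, 0.2777, 0.2302]
eef_rot: [-0.0, 0.682, 0.732, 0.0]
ft_force: [0.1, 0.9, -0.7]
opening: 0.399
```

```bash
python3 -c "
from h import *
plan([arc(.148,.095,.23),arc(.148,.095,.122)])"
```

```text
t 1.2 pos [0.4835 0.2777 0.2302] azy 0.07 F [ 0.1  0.9 -0.7] open 0.399 tilt [ 0.  0. -1.] j [-1.06  0.23  0.5   1.87 -0.12  1.08 -0.44]
[-0.101, 0.078, 0.0] -0.005
[-0.101, 0.078, 0.108] -0.005
```

Request:
arm_command --motion '[{"offset": [-0.05,0.04,0],"twist": 0,"claw": 0.2},{"offset": [-0.101,0.078,0],"twist": -0.005,"claw": 0.2},{"offset": [-0.101,0.078,0],"twist": -0.005,"claw": 0.2},{"offset": [-0.101,0.078,0],"twist": -0.005,"claw": 0.2},{"offset": [-0.101,0.078,0],"twist": -0.005,"claw": 0.2},{"offset": [-0.101,0.078,0],"twist": -0.005,"claw": 0.2},{"offset": [-0.101,0.078,0],"twist": -0.005,"claw": 0.2},{"offset": [-0.101,0.078,0],"twist": -0.005,"claw": 0.2}]'

```text
time_s: 2.2
eef_pos: [0.5677, 0.1847, 0.23]
eef_rot: [-0.0, 0.678, 0.735, 0.0]
ft_force: [-0.2, -0.3, 0.3]
opening: 0.397
```

```bash
python3 -c "
from h import *
plan([arc(.148,.095,.23),arc(.148,.095,.122)])
im=[cam('side'),cam('top')]
c=lambda i,x,y,w,h:cv2.resize(i['color'][y:y+h,x:x+w,::-1],(400,300),interpolation=cv2.INTER_CUBIC)
cv2.imwrite('pics/m2.png',np.hstack([c(im[0],250,80,128,96),c(im[1],185,135,112,84)]))"
```

```text
t 2.2 pos [0.5677 0.1847 0.23  ] azy 0.08 F [-0.2 -0.3  0.3] open 0.397 tilt [-0.  0. -1.] j [-0.86  0.31  0.55  1.78 -0.18  1.1  -0.17]
[-0.002, 0.001, 0.0] 0.005
[-0.002, 0.001, 0.108] 0.005
```

View pics/m2.png

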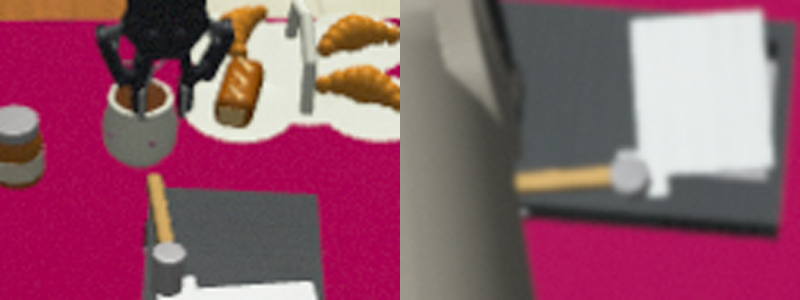

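The fingers straddle the lever's line: tips at about (142,112) and (185,108) in the side crop, with the lever below at (160,210). Descending.

Request:
arm_command --motion '[{"offset": [-0.001,0.001,0.03],"twist": 0,"claw": 0.2},{"offset": [-0.001,0.001,0.06],"twist": 0,"claw": 0.2},{"offset": [-0.001,0.001,0.08],"twist": 0,"claw": 0.2},{"offset": [-0.001,0.001,0.095],"twist": 0,"claw": 0.2},{"offset": [-0.001,0.001,0.108],"twist": 0,"claw": 0.2},{"offset": [-0.001,0.001,0.108],"twist": 0,"claw": 0.2},{"offset": [-0.001,0.001,0.108],"twist": 0,"claw": 0.2},{"offset": [-0.001,0.001,0.108],"twist": 0,"claw": 0.2}]'

```text
time_s: 3.3
eef_pos: [0.5693, 0.1837, 0.1226]
eef_rot: [0.0, 0.678, 0.735, 0.0]
ft_force: [0.6, -0.3, 0.7]
opening: 0.399
```

```bash
python3 -c "
from h import *
plan([arc(.148+.18*k,.095,.122) for k in range(1,9)])"
```

```text
t 3.3 pos [0.5693 0.1837 0.1226] azy 0.08 F [ 0.6 -0.3  0.7] open 0.399 tilt [ 0.001  0.    -1.   ] j [-0.82  0.43  0.51  1.88 -0.26  0.89 -0.1 ]
[-0.002, -0.017, 0.001] -0.175
[-0.007, -0.034, 0.001] -0.355
[-0.014, -0.049, 0.001] -0.535
[-0.024, -0.063, 0.001] -0.715
[-0.036, -0.075, 0.001] -0.895
[-0.051, -0.085, 0.001] -1.075
[-0.066, -0.091, 0.001] -1.255
[-0.083, -0.095, 0.001] -1.435
```

Request:
arm_command --motion '[{"offset": [-0.002,-0.017,0.001],"twist": -0.175,"claw": 0.2},{"offset": [-0.007,-0.034,0.001],"twist": -0.355,"claw": 0.2},{"offset": [-0.014,-0.049,0.001],"twist": -0.535,"claw": 0.2},{"offset": [-0.024,-0.063,0.001],"twist": -0.715,"claw": 0.2},{"offset": [-0.036,-0.075,0.001],"twist": -0.895,"claw": 0.2},{"offset": [-0.051,-0.085,0.001],"twist": -1.075,"claw": 0.2},{"offset": [-0.066,-0.091,0.001],"twist": -1.255,"claw": 0.2},{"offset": [-0.075,-0.094,0.001],"twist": -1.35,"claw": 0.2}]'

```text
time_s: 4.3
eef_pos: [0.4817, 0.1008, 0.1218]
eef_rot: [0.001, 0.068, 0.998, 0.0]
ft_force: [2.0, 2.1, -0.5]
opening: 0.401
```

```bash
python3 -c "
from h import *
plan([arc(q,.095,.122) for q in (1.5,1.57,1.62,1.67)])
i=cam('side');i2=cam('top')
c=lambda i,x,y,w,h:cv2.resize(i['color'][y:y+h,x:x+w,::-1],(400,300),interpolation=cv2.INTER_CUBIC)
cv2.imwrite('pics/m3.png',np.hstack([c(i,240,100,128,96),c(i2,185,125,128,96)]))"
```

```text
t 4.3 pos [0.4817 0.1008 0.1218] azy 1.434 F [ 2.   2.1 -0.5] open 0.401 tilt [ 0.002  0.001 -1.   ] j [-0.56  0.23  0.26  2.1  -0.08  0.81  1.18]
[-0.0, 0.001, -0.0] 0.007
[-0.0, -0.006, -0.0] -0.063
[-0.001, -0.011, -0.0] -0.113
[-0.001, -0.015, -0.0] -0.163
```

View pics/m3.png

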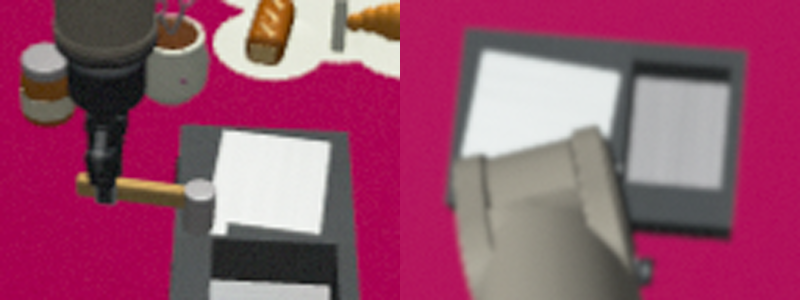

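The shutter is nearly open and the pocket's floor shows at (680,130) in the right crop. I'll push the lever on to its stop.

Request:
arm_command --motion '[{"offset": [0,-0.003,0],"twist": -0.03,"claw": 0.2},{"offset": [0,-0.006,0],"twist": -0.063,"claw": 0.2},{"offset": [0,-0.008,0],"twist": -0.063,"claw": 0.2},{"offset": [0,-0.01,0],"twist": -0.063,"claw": 0.2},{"offset": [0,-0.012,0],"twist": -0.063,"claw": 0.2},{"offset": [0,-0.014,0],"twist": -0.063,"claw": 0.2},{"offset": [0,-0.015,0],"twist": -0.063,"claw": 0.2},{"offset": [0,-0.016,0],"twist": -0.063,"claw": 0.2}]'

```text
time_s: 5.4
eef_pos: [0.4797, 0.0901, 0.1212]
eef_rot: [0.001, 0.037, 0.999, 0.002]
ft_force: [5.0, 33.7, -11.8]
opening: 0.402
```

```bash
python3 -c "
from h import *
plan([arc(1.57,.095,.122),arc(1.57,.095,.25)])"
```

```text
t 5.4 pos [0.4797 0.0901 0.1212] azy 1.496 F [  5.   33.7 -11.8] open 0.402 tilt [ 0.002  0.005 -1.   ] j [-0.54  0.23  0.25  2.11 -0.08  0.81  1.26]
[-0.001, 0.005, -0.001] -0.001
[-0.001, 0.006, -0.129] -0.001
```

Request:
arm_command --motion '[{"offset": [0,0.011,0],"twist": 0,"claw": 0.2},{"offset": [0,0.011,-0.04],"twist": 0,"claw": 0.2},{"offset": [0,0.011,-0.09],"twist": 0,"claw": -0.2},{"offset": [0,-0.02,-0.1],"twist": 0.1,"claw": -0.5},{"offset": [0,-0.08,-0.1],"twist": 0.2,"claw": -1},{"offset": [0,-0.14,-0.1],"twist": 0.3,"claw": -1},{"offset": [0,-0.2,-0.1],"twist": 0.4,"claw": -1},{"offset": [0,-0.26,-0.1],"twist": 0.51,"claw": -1}]'

```text
time_s: 6.4
eef_pos: [0.4581, -0.1758, 0.2212]
eef_rot: [0.0, 0.291, 0.957, -0.0]
ft_force: [1.2, 0.9, 0.7]
opening: 0.997
```

```bash
python3 -c "
from h import *
plan([(.4835,-.331,.16,.985)])
t=cam('top');s=cam('side')
n=np.linalg.norm
c=lambda i,x,y,w,h:cv2.resize(i['color'][y:y+h,x:x+w,::-1],(400,300),interpolation=cv2.INTER_CUBIC)
cv2.imwrite('pics/m4.png',np.hstack([c(t,195,125,112,84),c(s,270,130,128,96)]))"
```

```text
t 6.4 pos [ 0.4581 -0.1758  0.2212] azy 0.979 F [1.2 0.9 0.7] open 0.997 tilt [ 0. -0. -1.] j [-0.27  0.1   0.55  2.02 -0.06  1.04  1.29]
[-0.108, -0.115, 0.061] -0.006
```

View pics/m4.png

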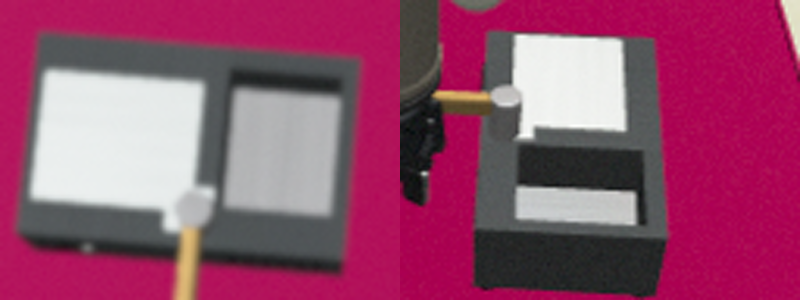

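Fully open: the lever (190,207)–(185,295) is parallel to the box's sides and the pocket is free. Next I check the pocket rim and move over the bread.

```bash
python3 -c "
from h import *
t=cam('top')
T=lambda p:np.array(p)*.28+[195,125]
W=onz(t,T([(229,70),(344,86),(223,208),(333,217)]),.1)[:,:2]
e=np.array([[np.cos(TH),np.sin(TH)],[-np.sin(TH),np.cos(TH)]])
print(((W-P)@e.T).round(3), (W.mean(0)).round(3),'nominal',P+np.array([.08,-.067])@e)"
```

```text
[[ 0.14  -0.013]
 [ 0.133 -0.12 ]
 [ 0.011 -0.018]
 [ 0.01  -0.119]] [0.644 0.015] nominal [0.65090028 0.01534363]
```

Request:
arm_command --motion '[{"offset": [-0.04,-0.04,0.0],"twist": 0,"claw": -1},{"offset": [-0.08,-0.08,0.02],"twist": 0,"claw": -1},{"offset": [-0.108,-0.115,0.061],"twist": -0.006,"claw": -1},{"offset": [-0.108,-0.115,0.061],"twist": -0.006,"claw": -1},{"offset": [-0.108,-0.115,0.061],"twist": -0.006,"claw": -1},{"offset": [-0.108,-0.115,0.061],"twist": -0.006,"claw": -1},{"offset": [-0.108,-0.115,0.061],"twist": -0.006,"claw": -1},{"offset": [-0.108,-0.115,0.061],"twist": -0.006,"claw": -1}]'

```text
time_s: 7.55
eef_pos: [0.4853, -0.3288, 0.1606]
eef_rot: [0.001, 0.286, 0.958, 0.0]
ft_force: [0.3, 0.2, 0.6]
opening: 1.002
```

```bash
python3 -c "
from h import *
plan([(.4835,-.331,.024,.985)])
t=cam('top');s=cam('side')
c=lambda i,x,y,w,h:cv2.resize(i['color'][y:y+h,x:x+w,::-1],(400,300),interpolation=cv2.INTER_CUBIC)
cv2.imwrite('pics/m5.png',np.hstack([c(t,330,165,100,75),c(s,220,210,128,96)]))"
```

```text
t 7.55 pos [ 0.4853 -0.3288  0.1606] azy 0.99 F [0.3 0.2 0.6] open 1.002 tilt [ 0.001  0.    -1.   ] j [ 0.01  0.37  0.6   1.88 -0.26  0.96  1.72]
[0.0, -0.003, 0.137] 0.005
```

View pics/m5.png

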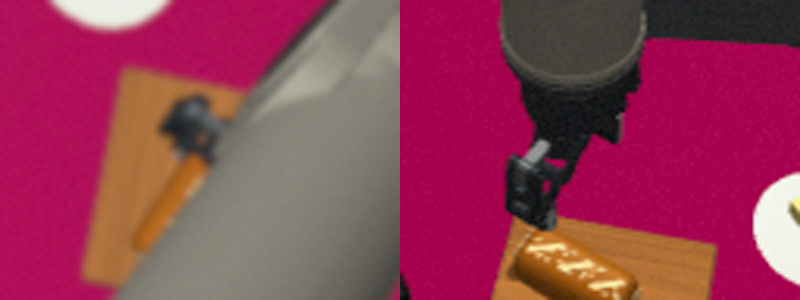

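Request:
arm_command --motion '[{"offset": [-0.001,-0.003,0.04],"twist": 0,"claw": -1},{"offset": [-0.001,-0.003,0.08],"twist": 0,"claw": -1},{"offset": [-0.001,-0.003,0.11],"twist": 0,"claw": -1},{"offset": [-0.001,-0.003,0.13],"twist": 0,"claw": -1},{"offset": [-0.001,-0.003,0.145],"twist": 0,"claw": -1},{"offset": [-0.001,-0.003,0.145],"twist": 0,"claw": -1},{"offset": [-0.001,-0.003,0.145],"twist": 0,"claw": 0.0},{"offset": [-0.001,-0.003,0.145],"twist": 0,"claw": 0.6}]'

```text
time_s: 8.65
eef_pos: [0.4846, -0.3327, 0.0159]
eef_rot: [0.001, 0.287, 0.958, -0.0]
ft_force: [-2.4, -2.4, 8.5]
opening: 0.607
```

Request:
arm_command --motion '[{"offset": [0,0,0],"twist": 0,"claw": 1},{"offset": [0,0,0],"twist": 0,"claw": 1},{"offset": [0,0,0],"twist": 0,"claw": 1},{"offset": [0,0,0],"twist": 0,"claw": 1},{"offset": [0,0,-0.01],"twist": 0,"claw": 1},{"offset": [0,0,-0.03],"twist": 0,"claw": 1},{"offset": [0,0,-0.05],"twist": 0,"claw": 1},{"offset": [0,0,-0.07],"twist": 0,"claw": 1}]'

```text
time_s: 9.65
eef_pos: [0.4843, -0.3326, 0.087]
eef_rot: [0.0, 0.287, 0.958, -0.0]
ft_force: [-1.3, -0.2, -0.9]
opening: 0.59
```

```bash
python3 -c "
from h import *
plan([(.4835,-.331,.024,.985),(.649,.015,.20,1.498)])
t=cam('top');s=cam('side')
c=lambda i,x,y,w,h:cv2.resize(i['color'][y:y+h,x:x+w,::-1],(400,300),interpolation=cv2.INTER_CUBIC)
cv2.imwrite('pics/m6.png',np.hstack([c(t,330,165,100,75),c(s,220,210,128,96)]))"
```

```text
t 9.65 pos [ 0.4843 -0.3326  0.087 ] azy 0.989 F [-1.3 -0.2 -0.9] open 0.59 tilt [ 0.001 -0.    -1.   ] j [ 0.06  0.47  0.56  1.94 -0.33  0.82  1.79]
[0.002, 0.001, 0.063] 0.004
[0.053, 0.381, -0.113] -0.509
```

View pics/m6.png

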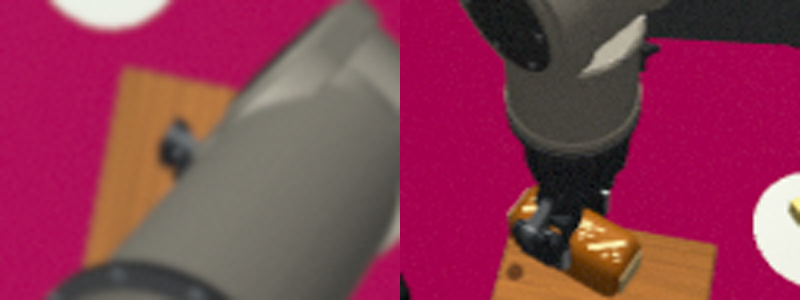

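The bread is held and lifted level: it spans (510,205)–(638,270) in the crop and the opening is 50 mm. Moving over the pocket.

Request:
arm_command --motion '[{"offset": [0,0.02,-0.05],"twist": 0,"claw": 1},{"offset": [0.005,0.06,-0.09],"twist": -0.08,"claw": 1},{"offset": [0.014,0.11,-0.113],"twist": -0.16,"claw": 1},{"offset": [0.021,0.16,-0.113],"twist": -0.24,"claw": 1},{"offset": [0.028,0.21,-0.113],"twist": -0.32,"claw": 1},{"offset": [0.035,0.26,-0.113],"twist": -0.4,"claw": 1},{"offset": [0.042,0.31,-0.113],"twist": -0.48,"claw": 1},{"offset": [0.05,0.36,-0.113],"twist": -0.509,"claw": 1}]'

```text
time_s: 10.75
eef_pos: [0.6405, -0.0026, 0.1979]
eef_rot: [-0.0, 0.036, 0.999, 0.0]
ft_force: [1.3, -1.2, -2.4]
opening: 0.592
```

```bash
python3 -c "
from h import *
plan([(.649,.015,.20,1.498),(.649,.015,.14,1.498)])"
```

```text
t 10.75 pos [ 0.6405 -0.0026  0.1979] azy 1.5 F [ 1.3 -1.2 -2.4] open 0.592 tilt [-0.  0. -1.] j [-0.41  0.4   0.42  1.71 -0.18  1.07  1.56]
[-0.007, 0.018, -0.002] 0.002
[-0.007, 0.018, 0.058] 0.002
```

Request:
arm_command --motion '[{"offset": [-0.007,0.018,0],"twist": 0.002,"claw": 1},{"offset": [-0.007,0.018,0.02],"twist": 0.002,"claw": 1},{"offset": [-0.007,0.018,0.04],"twist": 0.002,"claw": 1},{"offset": [-0.007,0.018,0.058],"twist": 0.002,"claw": 1},{"offset": [-0.007,0.018,0.07],"twist": 0.002,"claw": 1},{"offset": [-0.007,0.018,0.07],"twist": 0.002,"claw": 1},{"offset": [-0.007,0.018,0.07],"twist": 0.002,"claw": 1},{"offset": [-0.007,0.018,0.07],"twist": 0.002,"claw": 1}]'

```text
time_s: 11.75
eef_pos: [0.6488, 0.0133, 0.1287]
eef_rot: [0.001, 0.037, 0.999, 0.0]
ft_force: [0.3, -1.4, -1.1]
opening: 0.591
```

```bash
python3 -c "
from h import *
plan([(.649,.015,.04,1.498)])
t=cam('top');s=cam('side')
c=lambda i,x,y,w,h:cv2.resize(i['color'][y:y+h,x:x+w,::-1],(400,300),interpolation=cv2.INTER_CUBIC)
cv2.imwrite('pics/m7.png',np.hstack([c(t,195,125,112,84),c(s,280,140,96,72)]))"
```

```text
t 11.75 pos [0.6488 0.0133 0.1287] azy 1.496 F [ 0.3 -1.4 -1.1] open 0.591 tilt [ 0.001  0.    -1.   ] j [-0.41  0.48  0.39  1.76 -0.22  0.95  1.56]
[0.0, 0.002, 0.089] -0.002
```

View pics/m7.png

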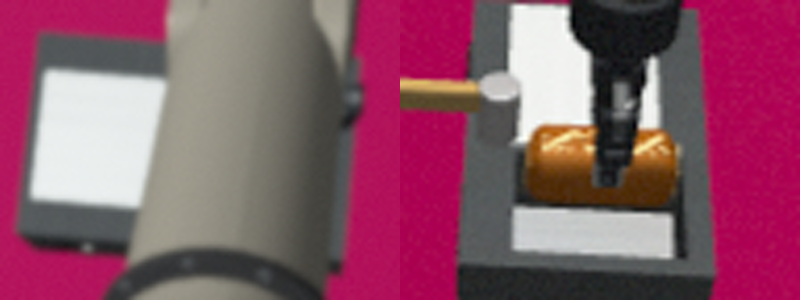

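```bash
python3 -c "
from h import *
s=cam('side'); S=lambda p:np.array(p)*.24+[280,140]
e=np.array([[np.cos(TH),np.sin(TH)],[-np.sin(TH),np.cos(TH)]])
f=lambda p,z:((onz(s,S(p),z)[:,:2]-P)@e.T).round(3)
print('bread ends',f([(125,165),(281,165)],.147),'near rim',f([(110,252),(285,260)],.1),'boss',f([(97,82)],.154))"
```

```text
bread ends [[ 0.021 -0.076]
 [ 0.136 -0.069]] near rim [[ 0.013 -0.12 ]
 [ 0.142 -0.121]] boss [[-0.002  0.005]]
```

Bread centre x is 78.5 mm and the pocket 78–80 mm, so there is about 8 mm of clearance at each end. Lowering.

Request:
arm_command --motion '[{"offset": [0,0.001,0.015],"twist": 0,"claw": 1},{"offset": [0,0.001,0.03],"twist": 0,"claw": 1},{"offset": [0,0.001,0.045],"twist": 0,"claw": 1},{"offset": [0,0.001,0.06],"twist": 0,"claw": 1},{"offset": [0,0.001,0.072],"twist": 0,"claw": 1},{"offset": [0,0.001,0.08],"twist": 0,"claw": 1},{"offset": [0,0.001,0.084],"twist": 0,"claw": 1},{"offset": [0,0.001,0.086],"twist": 0,"claw": 1}]'

```text
time_s: 12.9
eef_pos: [0.6486, 0.0142, 0.042]
eef_rot: [0.0, 0.037, 0.999, 0.0]
ft_force: [-0.6, 0.3, -1.7]
opening: 0.591
```

```bash
python3 -c "
from h import *
plan([(.649,.015,.04,1.498)])"
```

```text
t 12.9 pos [0.6486 0.0142 0.042 ] azy 1.496 F [-0.6  0.3 -1.7] open 0.591 tilt [ 0. -0. -1.] j [-0.38  0.59  0.35  1.81 -0.27  0.79  1.6 ]
[-0.0, 0.001, 0.002] -0.002
```

Request:
arm_command --motion '[{"offset": [0,0.001,0.001],"twist": 0,"claw": 1},{"offset": [0,0.001,0.001],"twist": 0,"claw": 0},{"offset": [0,0.001,0.001],"twist": 0,"claw": -0.3},{"offset": [0,0.001,0.001],"twist": 0,"claw": -0.48},{"offset": [0,0.001,0.001],"twist": 0,"claw": -0.48},{"offset": [0,0.001,0.001],"twist": 0,"claw": -0.48},{"offset": [0,0.001,-0.005],"twist": 0,"claw": -0.48},{"offset": [0,0.001,-0.015],"twist": 0,"claw": -0.48}]'

```text
time_s: 13.9
eef_pos: [0.6484, 0.0152, 0.0574]
eef_rot: [-0.0, 0.037, 0.999, -0.0]
ft_force: [0.4, -0.6, -0.0]
opening: 0.74
```

Request:
arm_command --motion '[{"offset": [0,0,-0.02],"twist": 0,"claw": -0.48},{"offset": [0,0,-0.05],"twist": 0,"claw": -0.48},{"offset": [0,0,-0.1],"twist": 0,"claw": -0.48},{"offset": [0,0,-0.15],"twist": 0,"claw": -0.3},{"offset": [0,0,-0.18],"twist": 0,"claw": 0.2},{"offset": [0.06,0,-0.18],"twist": 0,"claw": 0.2},{"offset": [0.11,0,-0.18],"twist": 0,"claw": 0.2},{"offset": [0.15,0,-0.18],"twist": 0,"claw": 0.2}]'

```text
time_s: 14.9
eef_pos: [0.4972, 0.0263, 0.2382]
eef_rot: [0.001, 0.037, 0.999, 0.0]
ft_force: [0.7, -0.3, 1.1]
opening: 0.396
```

```bash
python3 -c "
from h import *
plan([arc(1.57,.095,.23),arc(1.57,.095,.122)])
t=cam('top');s=cam('side')
c=lambda i,x,y,w,h:cv2.resize(i['color'][y:y+h,x:x+w,::-1],(400,300),interpolation=cv2.INTER_CUBIC)
cv2.imwrite('pics/m8.png',np.hstack([c(t,195,125,112,84),c(s,280,140,96,72)]))"
```

```text
t 14.9 pos [0.4972 0.0263 0.2382] azy 1.496 F [ 0.7 -0.3  1.1] open 0.396 tilt [ 0.001  0.001 -1.   ] j [-0.57  0.1   0.42  1.98 -0.05  1.08  1.37]
[0.021, 0.067, 0.008] -0.001
[0.021, 0.067, 0.116] -0.001
```

View pics/m8.png

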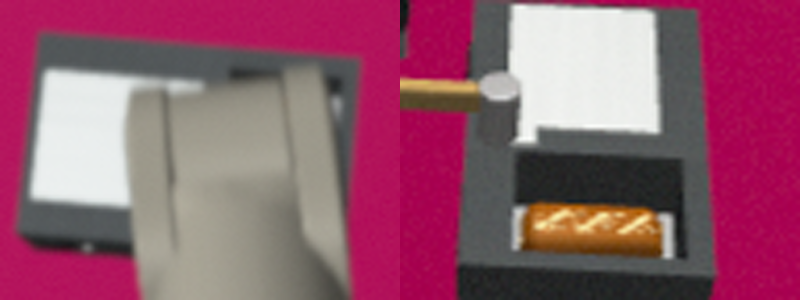

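The bread lies flat in the pocket, at (525–665, 205–255) in the side crop. Now I go back to the lever.

Request:
arm_command --motion '[{"offset": [0.021,0.04,0.0],"twist": 0,"claw": 0.2},{"offset": [0.021,0.069,0.008],"twist": 0,"claw": 0.2},{"offset": [0.021,0.069,0.03],"twist": 0,"claw": 0.2},{"offset": [0.021,0.069,0.06],"twist": 0,"claw": 0.2},{"offset": [0.021,0.069,0.08],"twist": 0,"claw": 0.2},{"offset": [0.021,0.069,0.1],"twist": 0,"claw": 0.2},{"offset": [0.021,0.069,0.116],"twist": 0,"claw": 0.2},{"offset": [0.021,0.069,0.116],"twist": 0,"claw": 0.2}]'

```text
time_s: 16.0
eef_pos: [0.483, 0.0966, 0.1206]
eef_rot: [-0.001, 0.038, 0.999, -0.0]
ft_force: [-0.1, 0.7, 1.0]
opening: 0.399
```

```bash
python3 -c "
from h import *
plan([arc(1.57-.18*k,.095,.122) for k in range(1,9)]+[arc(.02,.095,.122)])"
```

```text
t 16.0 pos [0.483  0.0966 0.1206] azy 1.496 F [-0.1  0.7  1. ] open 0.399 tilt [-0.001 -0.001 -1.   ] j [-0.63  0.24  0.34  2.11 -0.11  0.81  1.28]
[0.0, 0.015, -0.001] 0.179
[-0.004, 0.032, -0.001] 0.359
[-0.012, 0.047, -0.001] 0.539
[-0.022, 0.061, -0.001] 0.719
[-0.034, 0.073, -0.001] 0.899
[-0.049, 0.082, -0.001] 1.079
[-0.064, 0.089, -0.001] 1.259
[-0.081, 0.093, -0.002] 1.439
[-0.091, 0.093, -0.002] 1.549
```

Request:
arm_command --motion '[{"offset": [0,0.015,-0.001],"twist": 0.179,"claw": 0.2},{"offset": [-0.004,0.032,-0.001],"twist": 0.359,"claw": 0.2},{"offset": [-0.012,0.047,-0.001],"twist": 0.539,"claw": 0.2},{"offset": [-0.022,0.061,-0.001],"twist": 0.719,"claw": 0.2},{"offset": [-0.034,0.073,-0.001],"twist": 0.899,"claw": 0.2},{"offset": [-0.049,0.082,-0.001],"twist": 1.079,"claw": 0.2},{"offset": [-0.064,0.089,-0.001],"twist": 1.259,"claw": 0.2},{"offset": [-0.081,0.093,-0.002],"twist": 1.439,"claw": 0.2}]'

```text
time_s: 17.0
eef_pos: [0.5712, 0.1841, 0.1238]
eef_rot: [-0.0, 0.689, 0.725, 0.0]
ft_force: [-2.2, -0.7, -0.2]
opening: 0.403
```

```bash
python3 -c "
from h import *
plan([arc(q,.095,.122) for q in (.07,0,-.05,-.1)])"
```

```text
t 17.0 pos [0.5712 0.1841 0.1238] azy 0.052 F [-2.2 -0.7 -0.2] open 0.403 tilt [-0.     0.001 -1.   ] j [-0.88  0.45  0.6   1.88 -0.32  0.91 -0.08]
[-0.001, 0.005, 0.002] 0.055
[-0.002, 0.012, 0.002] 0.125
[-0.003, 0.016, 0.002] 0.175
[-0.004, 0.021, 0.002] 0.225
```

Request:
arm_command --motion '[{"offset": [-0.001,0.005,0.001],"twist": 0.055,"claw": 0.2},{"offset": [-0.002,0.01,0.001],"twist": 0.125,"claw": 0.2},{"offset": [-0.002,0.013,0.001],"twist": 0.125,"claw": 0.2},{"offset": [-0.002,0.016,0.001],"twist": 0.125,"claw": 0.2},{"offset": [-0.003,0.018,0.001],"twist": 0.125,"claw": 0.2},{"offset": [-0.003,0.02,0.001],"twist": 0.125,"claw": 0.2},{"offset": [-0.003,0.022,0.001],"twist": 0.125,"claw": 0.2},{"offset": [-0.003,0.023,0.001],"twist": 0.125,"claw": 0.2}]'

```text
time_s: 18.0
eef_pos: [0.5921, 0.1817, 0.1215]
eef_rot: [-0.001, 0.731, 0.683, -0.002]
ft_force: [-16.6, 0.5, 6.4]
opening: 0.397
```

```bash
python3 -c "
from h import *
plan([arc(0,.095,.122)])"
```

```text
t 18.0 pos [0.5921 0.1817 0.1215] azy -0.068 F [-16.6   0.5   6.4] open 0.397 tilt [-0.004 -0.    -1.   ] j [-0.87  0.49  0.62  1.84 -0.35  0.93 -0.15]
[0.0, -0.009, -0.0] 0.005
```

Force has risen to 17 N and the finger is 9 mm past nominal, which is exactly the slack, so the lever is at its stop. One more 2 mm nudge, then I back off and lift.

Request:
arm_command --motion '[{"offset": [0,0.002,0],"twist": 0,"claw": 0.2},{"offset": [0,0.002,0],"twist": 0,"claw": 0.2},{"offset": [0,-0.005,0],"twist": 0,"claw": 0.2},{"offset": [0,-0.012,0],"twist": 0,"claw": 0.2},{"offset": [0,-0.012,0],"twist": 0,"claw": 0.2},{"offset": [0,-0.012,-0.03],"twist": 0,"claw": 0.2},{"offset": [0,-0.012,-0.08],"twist": 0,"claw": 0.2},{"offset": [0,-0.012,-0.13],"twist": 0,"claw": 0.2}]'

```text
time_s: 19.0
eef_pos: [0.5822, 0.1824, 0.2535]
eef_rot: [0.0, 0.731, 0.683, -0.0]
ft_force: [0.2, 1.3, 0.2]
opening: 0.4
```

Request:
arm_command --motion '[{"offset": [0.0,-0.05,-0.03],"twist": 0,"claw": 0.2},{"offset": [0,-0.1,-0.05],"twist": 0,"claw": 0.2},{"offset": [0,-0.13,-0.05],"twist": 0,"claw": 0.2},{"offset": [0,-0.13,-0.05],"twist": 0,"claw": 0.2},{"offset": [0,-0.13,-0.05],"twist": 0,"claw": 0.2},{"offset": [0,-0.13,-0.05],"twist": 0,"claw": 0.2},{"offset": [0,-0.13,-0.05],"twist": 0,"claw": 0.2},{"offset": [0,-0.13,-0.05],"twist": 0,"claw": 0.2}]'

```text
time_s: 20.0
eef_pos: [0.4527, 0.1913, 0.3018]
eef_rot: [0.0, 0.731, 0.682, -0.0]
ft_force: [-0.2, 0.8, 1.0]
opening: 0.404
```

```bash
python3 -c "
from h import *
plan([])
t=cam('top');s=cam('side')
c=lambda i,x,y,w,h:cv2.resize(i['color'][y:y+h,x:x+w,::-1],(400,300),interpolation=cv2.INTER_CUBIC)
cv2.imwrite('pics/m9.png',np.hstack([c(t,195,125,112,84),c(s,245,80,160,120)]))"
```

```text
t 20.0 pos [0.4527 0.1913 0.3018] azy -0.069 F [-0.2  0.8  1. ] open 0.404 tilt [-0.    -0.001 -1.   ] j [-1.2   0.02  0.69  1.91 -0.01  1.21 -0.57]
```

View pics/m9.png

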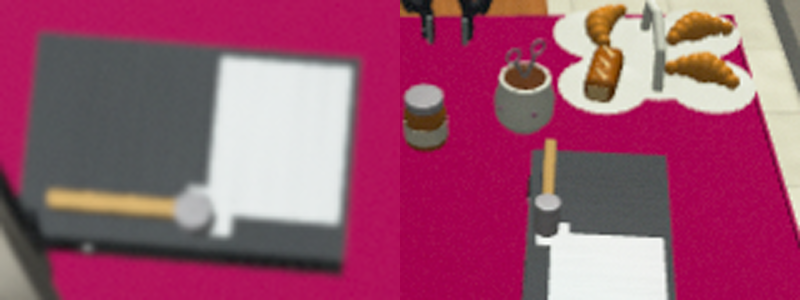

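The shutter covers the pocket and the lever, from (47,197) to (193,209), is parallel to the box's rear edge. The jar and pot are upright. I'll check the angle and then hand in.

```bash
python3 -c "
from h import *
t=cam('top');T=lambda p:np.array(p)*.28+[195,125]
L=onz(t,T([(193,209),(47,197)]),.153); d=L[1]-L[0]; q=np.arctan2(d[1],d[0])-np.pi/2-TH
print('joint est',q)
if abs(q)<.06: print(ctrl.hand_in())"
```

```text
joint est -0.007623317498822016
the job is handed in; nothing more can be done
None
```

I opened the shutter, laid the bread in the pocket, closed the shutter again and handed the job in at about 20 s on the robot's clock; hand-in gives no verdict.

- **Opening:** I pushed the lever to its open stop, where the force rose to about 34 N. The picture then showed the pocket wholly free.
- **Placing:** I gripped the brown sesame bread from the board and released it in the pocket. The side view afterwards showed it flat and right way up, inside the pocket's outline.
- **Closing:** I turned the lever back to its closed stop, with a rise to about 17 N. The last picture gives a joint angle of about -0.01 rad, so closed within measuring error. The sheet covers the pocket.
- **At the end:** The arm was clear of everything, with about 1 N at the wrist. The jam jar and sugar pot stand upright in the last picture. The butter dish was outside that crop, so I did not check it again, but the arm never went near it.
- **Disagreement:** The two cameras differed by up to about 11 mm in places (lever tip 11 mm, pivot boss 6 mm, warmer edges up to 9 mm). For the warmer I averaged them, and the fit held.

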